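# Put the screw jacks away in order of height

## Robot

A 7-joint arm with a two-finger parallel gripper is mounted at the origin on the work surface. World frame = base frame: x ahead of the robot, y to its left, z up, the work surface at z = 0. Lengths are in m, angles in rad, forces in N, time in s.
With the tool pointing down it reaches from about 0.4 to 0.875 m from the base axis. Payload 6.5 kg.
Tool frame: the origin (TCP) lies at the centre of the arm's flange, where the gripper is bolted on; the fingertips stand 166 mm ahead of it and the grasp point (between the pads) lies 147 mm ahead of it (nose_length is the z of the fingertips in the tool frame, in m); z points along the fingers, y is the line along which they close (so a half turn about z gives the same grasp; the last joint's range is limited). The gripper opens to 88 mm and grips with 3 to 60 N. Pads are 18 mm wide; open, the fingers measure 123 mm over their backs; the gripper's body (75 mm by 187 mm) begins 45 mm behind the grasp point.
Start: joints at [1.049, 0.536, -0.004, 1.538, 0.003, 1.067, -0.071], TCP at [0.286, -0.584, 0.405] pointing down, gripper open.
Joint ranges: [-2.7, 2.7], [-0.37, 2.16], [-1.27, 1.26], [0.24, 2.4], [-1.31, 4.45], [0.19, 1.91], [-2.76, 2.76]. Speed limits (rad/s): [2.39, 2.39, 3.14, 3.14, 3.14, 3.14, 3.14].

## Interface

Orientations are given as a unit quaternion [w, x, y, z].
In Python, from cell import movep, movel, set_joints, command_gripper, sleep, ik, get_image, PlanningError, sign_off, recognise, silhouettes, read_time, read_joint_pos, read_joint_vel, read_joint_efforts, read_eef_pos, read_ee_rot, read_ft_force, read_ft_torque, read_finger_gap, read_grip_force, nose_length gives the robot as it stands. Calls block until the motion is done:
- movep(position, orientation): joint-space move of the TCP to a pose.
- movel(position, orientation=None, v=0.15): straight line of the TCP; orientation=None keeps the orientation; v is the mean speed in m/s.
- set_joints(angles): joint-space move.
- command_gripper(opening, effort=None): finger opening in m; effort is the grip in N (None keeps the last); returns when the fingers have stopped.
- sleep(seconds).
- ik(position, orientation): joint angles nearest the present ones, or None.
- get_image(name): name is "side" or "top" or "wrist"; returns a dict with "pixels" (400x640x3 uint8, blue, green, red), "fx", "fy", "cx", "cy" (pixels), "k1" (the pictures are not rectified: a ray, as slopes to the right and down, at radius r is drawn at 1 + k1 r^2 times it, then the intrinsics apply), "cam_to_world" (4x4, takes a point from camera to world coordinates); the wrist camera has in their place "mount" (4x4, takes a point from camera to tool coordinates, whose origin is the TCP and whose axes are the flange's). Camera axes: x right, y up, looking along -z (the intrinsics and any distortion apply to the point x, -y, -z); pixel columns grow to the right and rows downward; lengths in m; the calibration is good to about 2 mm. A picture is of the moment at which its call begins: read the wrist's pose just before it. There is no depth.
A pose or a line that the arm cannot do raises PlanningError and nothing moves.
- sign_off(): hands the job in; it is judged then, once.
Trained networks look in the newest picture that a camera, given by its name, has taken for a name from the list of things; names that differ only in an ending like _2 or _b are one class to them, and where a whole thing is asked for, a point or a joint stands for the part that bears it (a point fixed in the world has none). Each returns a list of dicts, best first, with "p" (0 to 1); they miss things now and then, are a little off and sometimes report something else, mostly with a low value. They report only what shows in the picture. A call takes as long as a camera call. They do not tell look-alikes from the thing itself.
- recognise(query, camera): "bbox" ([centre column, centre row, width, height] in pixels, round what is visible of it).
- silhouettes(query, camera): "mask" (400x640 bool, what is visible of it) and "bbox" ([centre column, centre row, width, height] in pixels, round what is visible of it).
Readings, each from a call of its own:
- read_time(): time.
- read_joint_pos(): joint angles.
- read_joint_vel(): joint speeds.
- read_joint_efforts(): joint torques, N m.
- read_eef_pos(): TCP position.
- read_ee_rot(): TCP orientation.
- read_ft_force(): force on the tool from outside, world axes, zero at the start.
- read_ft_torque(): the same for the moment, N m.
- read_finger_gap(): finger opening in m.
- read_grip_force(): force on a finger pad.
Only numpy, scipy, OpenCV 4.12 (cv2) and the standard library are available. Lean on these libraries where they do the work, as an engineer would, in place of code of your own. Each camera call takes 0.05 s, during which the arm holds its last target. There are 200 camera calls.

## Task

Put the four loose screw jacks away on the storage strip, one standing upright in the middle of each black rubber pad, in order of height: the tallest on the pad next to the upright post, then step by step down to the shortest on the pad at the far end. Do not let any jack fall over on the way.

Things in the scene. Friction and masses are not known exactly. Their poses are not given: they have to be found in the camera images.
- jack_1: Shortest of four loose upright screw jacks, round, bright steel with brass cap: 45 mm high, foot 30 mm across and 7 mm thick, above it a plain column 22 mm across up to 33 mm above the underside (grip there), then an 11 mm screw and a 15 mm cap. About 100 g. Stands on the bench at the start. Origin: centre of underside; z up its axis.
- jack_2: Second shortest of four loose upright screw jacks, round, bright steel with brass cap: 60 mm high, foot 35 mm across and 7 mm thick, above it a plain column 25 mm across up to 48 mm above the underside (grip there), then an 11 mm screw and a 18 mm cap. About 180 g. Stands on the bench at the start. Origin: centre of underside; z up its axis.
- jack_3: Second tallest of four loose upright screw jacks, round, bright steel with brass cap: 75 mm high, foot 40 mm across and 7 mm thick, above it a plain column 28 mm across up to 63 mm above the underside (grip there), then an 11 mm screw and a 20 mm cap. About 290 g. Stands on the bench at the start. Origin: centre of underside; z up its axis.
- jack_4: Tallest of four loose upright screw jacks, round, bright steel with brass cap: 90 mm high, foot 45 mm across and 7 mm thick, above it a plain column 32 mm across up to 78 mm above the underside (grip there), then an 11 mm screw and a 22 mm cap. About 430 g. Stands on the bench at the start. Origin: centre of underside; z up its axis.
- pad_a: Fixed black rubber disc, one of four alike, 60 mm across, 2 mm thick, in a row 80 mm apart on a fixed wooden strip 420 x 70 x 6 mm; this is the 1st, at the +y (robot's left) end of the row. Origin: centre of underside, 6 mm above the bench; its upper face is 8 mm above the bench. x across the strip, y along the row, z up.
- pad_b: Fixed black rubber disc, one of four alike, 60 mm across, 2 mm thick, in a row 80 mm apart on a fixed wooden strip 420 x 70 x 6 mm; this is the 2nd from the +y end of the row. Origin: centre of underside, 6 mm above the bench; its upper face is 8 mm above the bench. x across the strip, y along the row, z up.
- pad_c: Fixed black rubber disc, one of four alike, 60 mm across, 2 mm thick, in a row 80 mm apart on a fixed wooden strip 420 x 70 x 6 mm; this is the 3rd from the +y end of the row. Origin: centre of underside, 6 mm above the bench; its upper face is 8 mm above the bench. x across the strip, y along the row, z up.
- pad_d: Fixed black rubber disc, one of four alike, 60 mm across, 2 mm thick, in a row 80 mm apart on a fixed wooden strip 420 x 70 x 6 mm; this is the 4th, at the -y (robot's right) end of the row. Origin: centre of underside, 6 mm above the bench; its upper face is 8 mm above the bench. x across the strip, y along the row, z up.
- post: Fixed upright dark steel post, 16 mm thick, 40 mm high, on a 24 mm flange, at one end of the strip (either end), in line with the pads, 70 mm beyond the centre of the nearest pad; the other end has only a flat stud, 18 mm wide, 4 mm high. Origin: centre of underside, 6 mm above the bench.
Not all that is in view belongs to the job. Leave any blue or red look-alike of the jack_3 alone.

How it is judged:
By the outcome, as a careful person would: the job done as asked, in the order asked, and still so for the second after the job is handed in, with the robot touching nothing.
It also fails if it takes over 102 s, if anything falls off the work surface, if the arm or the gripper's body presses on something with over 40 N, if the wrist force passes 120 N, or if a joint passes its speed limit or range.

## Working session

There is one attempt and no reset: what is moved stays moved. The work goes in short steps, each a Python script; the robot and the scene stay as the last script left them, time stands still between calls to the robot, and variables do not carry over. Pictures are saved under pics/ and viewed, at most 14 in all, crops included, and the job is handed in when it is done.

```bash
ls; mkdir -p pics; python3 - <<'E'
from cell import *
import cv2,numpy as np
for n in("top","side"):
    d=get_image(n); cv2.imwrite(f"pics/{n}0.png",d["pixels"])
    print(n,d["fx"],d["cx"],d["cy"],d["k1"],np.round(d["cam_to_world"],3).tolist())
    for q in("jack_1","pad_a","post"):
        for r in recognise(q,n): print(q,np.round(r["bbox"]),round(r["p"],2))
print(read_time(),read_ee_rot(),get_image("wrist")["mount"])
E
```

```text
pics
top 379.8221516139191 321.61306965957203 197.39739943585946 -0.042460443557622664 [[-0.026, 0.982, -0.187, 0.405], [-1.0, -0.023, 0.016, -0.02], [0.012, 0.187, 0.982, 0.9], [0.0, 0.0, 0.0, 1.0]]
jack_1 [430. 158.  22.  21.] 0.8
jack_1 [400. 164.  17.  21.] 0.75
jack_1 [213. 164.  26.  24.] 0.64
jack_1 [422. 196.  19.  15.] 0.56
jack_1 [282. 172.  17.  17.] 0.51
jack_1 [344. 158.  12.  12.] 0.43
pad_a [305. 238.  30.  28.] 0.86
pad_a [272. 235.  22.  23.] 0.84
pad_a [238. 228.  29.  27.] 0.75
pad_a [340. 244.  23.  25.] 0.72
pad_a [397. 167.  14.  23.] 0.59
post [340. 244.  28.  26.] 0.68
post [208. 222.  17.   9.] 0.66
side 482.59081012956705 315.93336976320927 207.19753174844422 0.027364535100574804 [[-0.754, 0.356, -0.552, 0.054], [-0.657, -0.416, 0.628, 0.566], [-0.006, 0.837, 0.548, 0.521], [0.0, 0.0, 0.0, 1.0]]
jack_1 [261. 205.  17.  30.] 0.95
jack_1 [346. 150.  14.  36.] 0.85
jack_1 [301. 170.  11.  26.] 0.7
jack_1 [362. 135.  18.  37.] 0.7
jack_1 [387. 151.  20.  38.] 0.69
jack_1 [184. 233.  31.  56.] 0.58
pad_a [341. 235.  34.  20.] 0.93
pad_a [306. 248.  33.  20.] 0.91
pad_a [268. 269.  34.  27.] 0.59
post [233. 278.  15.  25.] 0.86
post [183. 234.  31.  59.] 0.63
post [375. 217.  31.  22.] 0.41
0.4 [-1.06321777e-04  9.74135917e-01  2.25962830e-01 -6.14649352e-05] [[-2.25075485e-06  9.50194227e-01  3.11658356e-01  8.08275718e-02]
 [ 9.99999890e-01 -1.43971514e-04  4.46166943e-04 -6.69102216e-04]
 [ 4.68815179e-04  3.11658323e-01 -9.50194122e-01  2.07635511e-02]
 [ 0.00000000e+00  0.00000000e+00  0.00000000e+00  1.00000000e+00]]
```

```bash
python3 - <<'E'
import cv2
a=cv2.imread("pics/top0.png")[110:290,170:470]; cv2.imwrite("pics/topc.png",cv2.resize(a,(800,480),interpolation=2))
a=cv2.imread("pics/side0.png")[90:310,150:430]; cv2.imwrite("pics/sidec.png",cv2.resize(a,(760,597),interpolation=2))
E
```

```text
(no output)
```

View pics/topc.png

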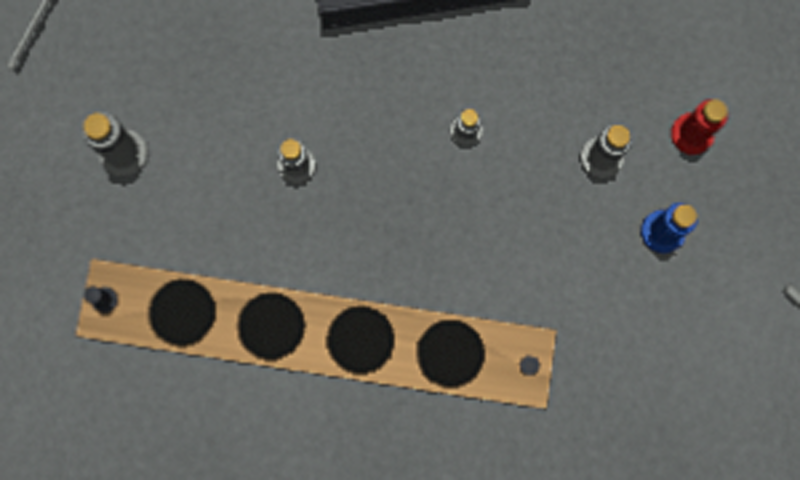

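View pics/sidec.png

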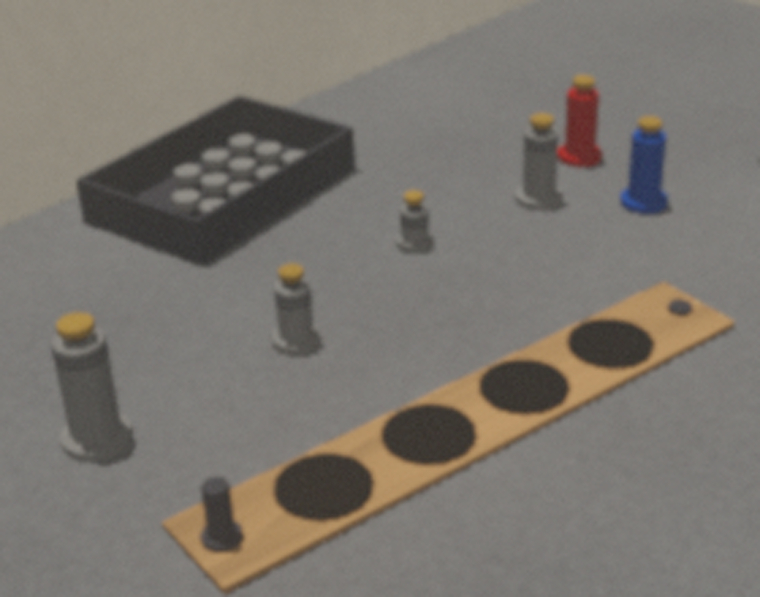

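```bash
cat > h.py <<'E'
import numpy as np,cv2
from cell import *
from scipy.spatial.transform import Rotation as Ro
def ray(d,uv,T=None):
    xd=np.array([(uv[0]-d["cx"])/d["fx"],(uv[1]-d["cy"])/d["fy"]]);s=xd.copy()
    for _ in range(20): s=xd/(1+d["k1"]*(s@s))
    T=d["cam_to_world"] if T is None else T
    return T[:3,3],T[:3,:3]@np.array([s[0],-s[1],-1])
def hit(d,uv,z,T=None):
    o,r=ray(d,uv,T); return (o+r*(z-o[2])/r[2])[:2]
def blobs(m,amin):
    n,_,st,c=cv2.connectedComponentsWithStats(m.astype(np.uint8)*255)
    return [(c[i],st[i,4]) for i in range(1,n) if st[i,4]>=amin]
def yellow(img):
    h=cv2.cvtColor(img,cv2.COLOR_BGR2HSV); return (h[...,0]>14)&(h[...,0]<32)&(h[...,1]>130)&(h[...,2]>90)
E
python3 - <<'E'
from h import *
D={n:get_image(n) for n in("top","side")}
H={1:.045,2:.06,3:.075,4:.09}
guess={"top":{4:(206,157),2:(279,166),1:(346,154),3:(401,161)},"side":{4:(178,210),2:(257,190),1:(302,162),3:(349,134)}}
pg={"top":[(238,227),(272,232),(305,237),(339,242)],"side":[(269,269),(308,250),(343,232),(375,216)]}
def near(bs,g): return min(bs,key=lambda b:np.hypot(*(b[0]-g)))
for n,d in D.items():
    im=d["pixels"];b=blobs(yellow(im),8)
    for j in H:
        c,a=near(b,guess[n][j]); print(n,j,np.round(c,1),a,np.round(hit(d,c,H[j]-.002),4))
    dk=blobs(im.max(2)<60,60)
    for p,g in zip("abcd",pg[n]):
        c,a=near(dk,g); print(n,p,np.round(c,1),a,np.round(hit(d,c,.008),4))
E
```

```text
top 1 [345.6 153.6] 28 [ 0.6712 -0.0935]
top 2 [278.6 165.7] 34 [0.6413 0.0626]
top 3 [401.5 160.6] 51 [ 0.6429 -0.2172]
top 4 [206.  157.1] 66 [0.6566 0.2212]
top a [238.  226.8] 471 [0.5087 0.1639]
top b [271.3 231.9] 468 [0.4948 0.0853]
top c [304.9 237. ] 477 [0.4808 0.0068]
top d [338.6 242.1] 479 [ 0.4669 -0.0719]
side 1 [301.8 162.2] 13 [ 0.6719 -0.0943]
side 2 [256.8 189.9] 29 [0.6423 0.0612]
side 3 [349. 134.] 17 [ 0.6433 -0.2178]
side 4 [177.4 209.3] 68 [0.6578 0.22  ]
side a [347.6 235.2] 78 [0.4682 0.0087]
side b [347.6 235.2] 78 [0.4682 0.0087]
side c [347.6 235.2] 78 [0.4682 0.0087]
side d [374.9 216.3] 173 [ 0.4657 -0.0718]
```

```bash
cat >> h.py <<'E'
J={1:(.6715,-.0939),2:(.6418,.0619),3:(.6431,-.2175),4:(.6572,.2206)}
P={4:(.5087,.1639),3:(.4948,.0853),2:(.4808,.0068),1:(.4669,-.0719)}
G={4:.060,3:.050,2:.036,1:.029}
def quat(sgn):
    y=np.array([.985,-.174,0])*sgn;y/=np.linalg.norm(y);z=np.array([0,0,-1.]);x=np.cross(y,z)
    q=Ro.from_matrix(np.c_[x,y,z]).as_quat(); return [q[3],q[0],q[1],q[2]]
def move_jack(j,q):
    g=G[j];N=.147;zh=.125+N+g
    movep([*J[j],zh],q); command_gripper(.06 if j<4 else .07)
    movel([*J[j],N+g],q,v=.15)
    command_gripper(.0,effort=30); print(j,"gap",read_finger_gap(),"F",read_grip_force())
    movel([*J[j],zh],q,v=.15); print("lift gap",read_finger_gap(),read_ft_force())
    movel([*P[j],zh],q,v=.2)
    movel([*P[j],N+g+.03],q,v=.15); movel([*P[j],N+g+.009],q,v=.05)
    print("ft",read_ft_force(),"tcp",read_eef_pos()-np.array([*P[j],N+g+.009]))
    command_gripper(.06 if j<4 else .07); sleep(.2); movel([*P[j],zh],q,v=.15); print("t",read_time())
E
python3 - <<'E'
from h import *
best=None
for s in(1,-1):
    q=quat(s);js=[ik([*p,.3],q) for p in list(J.values())+list(P.values())]
    print(s,[None if v is None else np.round(v[[0,6]] if hasattr(v,'shape') else [v[0],v[6]],2).tolist() for v in js])
    if all(v is not None for v in js):
        m=max(abs(v[6]) for v in js)
        if best is None or m<best[0]: best=(m,s)
print(best); open("sgn","w").write(str(best[1]))
move_jack(4,quat(best[1]))
d=get_image("side");cv2.imwrite("pics/s1.png",d["pixels"])
E
```

```text
1 [[0.31, -0.32], [0.16, -0.63], [0.44, -0.08], [-0.06, -0.87], [0.11, -0.97], [0.16, -0.75], [0.27, -0.55], [0.4, -0.36]]
-1 [[-0.54, -2.57], [0.5, 2.19], [-0.36, -2.38], [0.22, 2.0], [0.38, 1.91], [0.54, 2.04], [0.71, 2.19], [-0.75, -2.47]]
(np.float64(0.9723987819112588), 1)
4 gap 0.03135548420003239 F 29.99802142381668
lift gap 0.031105291119110253 [ 0.9621765   0.1201805  -4.43467942]
ft [ 0.41539155  0.63563907 -3.82171993] tcp [-8.19828325e-05  3.48251485e-05 -1.90374689e-04]
t 10.8833
```

```bash
python3 - <<'E'
from h import *
for j in(3,2,1): move_jack(j,quat(1))
movep([.55,-.35,.4],quat(1))
c=[]
for n in("side","top"):
    d=get_image(n);im=d["pixels"]
    c.append(cv2.resize(im[90:310,140:440],(600,440) if n=="side" else (600,440))[:298 if 0 else 440])
    for p,a in blobs(yellow(im),8):
        for j in J:
            e=hit(d,p,.008+[0,.045,.06,.075,.09][j]-.002)-np.array(P[j])
            if np.hypot(*e)<.02: print(n,j,np.round(e*1e3,1))
cv2.imwrite("pics/end.png",cv2.resize(np.vstack(c),(400,587)))
print(read_time())
E
```

```text
3 gap 0.027373944433376655 F 29.999923333525658
lift gap 0.027510197807263777 [ 0.080707   -0.52780062 -3.39037203]
ft [-0.47142457  0.32773471 -2.75291732] tcp [-1.23041609e-04  4.19131380e-05 -3.35271999e-04]
t 20.3
2 gap 0.0245495185309576 F 30.000032857060432
lift gap 0.023951034457411233 [-0.08054452  0.23876612 -2.24635496]
ft [ 0.46992779 -0.03377591 -1.46710837] tcp [-1.05267867e-04  6.26950069e-05 -2.52633818e-04]
t 27.925
1 gap 0.021051164515993488 F 29.999979604035616
lift gap 0.02112448043065124 [-0.66085803  0.7428734  -1.54150556]
ft [ 0.16386019  0.88033632 -0.80855125] tcp [-8.22341755e-05  8.80305563e-05 -1.89454845e-04]
t 36.0167
side 1 [-0.6 -0.3]
side 2 [-0.  -0.2]
side 3 [ 0.  -0.6]
side 4 [ 0.3 -0.1]
top 4 [-0.6  0.2]
top 3 [-0.5  0.1]
top 2 [-0.8  0.5]
top 1 [-1.1  0.6]
37.2917
```

View pics/end.png

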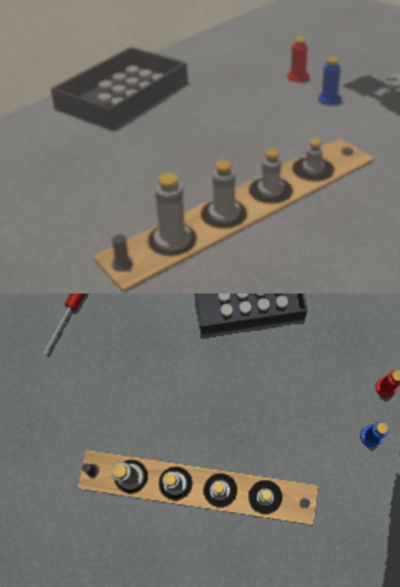

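All four jacks stand upright in the middle of their pads, tallest next to the post (side view: tallest at (168,210), shortest at (315,155)). The red and blue look-alikes have not been touched.

```bash
python3 -c "
from cell import *
print(sign_off())"
```

```text
the job is handed in; nothing more can be done
None
```

The job is handed in: all four jacks stand upright within about 1 mm of their pad centres, tallest next to the post down to shortest at the far end, at about 37 s on the robot's clock.

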